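# Square a die blank into its corner stops with a push stick

### The job

Take the pusher out of its tray and, with it, gently slide the plastic blank over the die bed: first press it lightly flush against the long stop, then along it until it is also pressed lightly flush against the short stop. Leave the blank touching both stops along its edges, and stand the pusher gently back upright in its tray. Keep the robot itself off the blank, do not press so hard that the edges dent (20 N at a stop is too much) or tip the blank, and leave the other things on the bench alone.

Things in the scene. Friction and masses are not known exactly. Their poses are not given: they have to be found in the camera images.
- bed: dark steel die bed fixed on the bench, 250 (x) x 260 (y) x 30 mm high. Origin: centre of its underside; x points away from the robot at yaw 0. It carries both stops and two steel posts 22 mm thick and 42 mm high standing on it near its far corners, at x 104 mm, y -105 and +112 mm, outside the stops.
- long_stop: fixed steel bar on the far part of the bed, 170 mm long along its y, 16 mm wide, 14 mm high. Origin: middle of its contact face, at the level of the bed's top (30 mm above the bench). Its contact face is the plane x = 0 and looks to -x; axes as the bed's. Its origin is at x 75, y 0 mm on the bed. Rigid. A light press is 2 to 20 N at the stop, kept 0.3 s.
- short_stop: fixed steel bar on the left (+y) of the bed, 80 mm long along its x, 16 mm wide, 14 mm high, square to the long stop. Origin: middle of its contact face at the level of the bed's top. Its contact face is the plane y = 0 and looks to -y; axes as the bed's. Its origin is at x 20, y 80 mm on the bed. Rigid; same light press.
- blank: plain flat white plastic plate lying loose on the bed, 90 (x) x 120 (y) x 12 mm thick, 0.13 to 0.23 kg; smooth: it slides under less than 1 N. Origin: centre of its underside. Starts 18 to 50 mm short of each stop, turned up to 0.25 rad; its +x edge (120 mm) belongs on the long stop, its +y edge (90 mm) on the short stop.
- blank_inner (a point): corner of the blank at its +x, +y (45, 60 mm from its centre), at half its thickness: it ends in the corner of the two stops
- blank_right (a point): corner of the blank at its +x, -y, half its thickness: the other end of the edge for the long stop
- blank_near (a point): corner of the blank at its -x, +y, half its thickness: the other end of the edge for the short stop
- pusher: push stick standing upright, loose, 0.12 kg: round white plastic foot 36 mm wide, 16 mm high, steel neck 18 mm wide up to 36 mm, square wooden handle 22 x 22 mm from 36 to 82 mm. Origin: on the handle's axis at the foot's underside; z up, x, y square to the flats. The foot is eccentric: its centre lies 6 mm off the handle's axis, stiffly set in any direction, not reported: each side stands out 12 to 24 mm.
- tray: low open grey plastic tray fixed on the bench, left or right of the bed, 110 x 110 mm outside, walls 5 mm thick and 16 mm high, floor 5 mm thick. Origin: centre of its underside. The pusher stands in it. A like tray with five steel dowels lies on the other side.
- wrench: bystander: loose steel wrench, 170 mm long, lying on the bench between the robot and the bed, to the right
- screwdriver: bystander: loose screwdriver, 190 mm long, lying between the robot and the bed, to the left
- oil_can: bystander: loose steel can, 60 mm wide, 120 mm high, beyond the bed to the right
- nut_bowl: bystander: loose green plastic bowl, 90 mm wide, 40 mm high, right of the bed
- collar: bystander: loose steel disc, 48 mm wide, 22 mm high, left of the bed's far end
Mind the look-alikes: they are no part of the job. Of the things like the pusher, leave any that is green or yellow; of the rest the larger one is meant.

How it is judged (in metres and radians):
On the way, in this order (a step that is already met when the one before it is completed fails the run):
1. the pusher is lifted out of its tray (z of pusher in the frame of tray above 0.03 m and contact force between the fingers and pusher above 1 N), for 0.1 s.
2. the pusher presses the blank flush against the long stop (both ends of the edge within 1.5 mm) with at least 2 N at the stop (x of each of blank_inner, blank_right in the frame of long_stop above -0.0015 m and contact force between blank and long_stop above 2 N and contact force between pusher and blank above 1 N), for 0.2 s.
3. the pusher presses the blank flush against the short stop with at least 2 N at the stop, while it is still flush with the long one (x of each of blank_inner, blank_right in the frame of long_stop above -0.0015 m and y of each of blank_inner, blank_near in the frame of short_stop above -0.0015 m and contact force between blank and short_stop above 2 N and contact force between pusher and blank above 1 N), for 0.2 s.
At the end, for the whole second after the job is handed in: The blank lies flat on the bed with both edges within 1.5 mm of their stops at both ends, and the pusher stands upright (within 0.08 rad) on the floor of its tray, its centre within 45 mm of the tray's centre; both at rest (x of each of blank_inner, blank_right in the frame of long_stop above -0.0015 m and y of each of blank_inner, blank_near in the frame of short_stop above -0.0015 m and z of blank in the frame of bed below 0.032 m and linear speed of blank below 0.01 m/s and horizontal distance between pusher and tray below 0.045 m and z of pusher in the frame of tray below 0.008 m and angle between pusher's own z axis and vertical below 0.08 rad and linear speed of pusher below 0.02 m/s); the robot touches nothing.
It fails at once if more than 20 N between the blank and either stop (contact force between blank and long_stop above 20 N or contact force between blank and short_stop above 20 N).
It fails at once if the robot itself touches the blank (contact force between any of the arm, the fingers and blank above 0.5 N).
It fails at once if the blank is tipped or lifted (angle between blank's own z axis and vertical above 0.1 rad or z of blank in the frame of bed above 0.04 m).
It fails at once if the pusher is let fall (loose and moving faster than 0.35 m/s, a fall of over 6 mm) or slammed into its tray (over 80 N) (contact force between pusher and tray above 80 N or (contact force between the fingers and pusher below 0.1 N and linear speed of pusher above 0.35 m/s)).
It fails at once if a bystander (wrench, screwdriver, can, bowl, disc) is moved more than 20 mm (distance of any of wrench, screwdriver, oil_can, nut_bowl, collar from where it was at the start of the episode above 0.02 m).
It also fails if it takes over 72 s, if anything falls off the work surface, if the arm or the gripper's body presses on something with over 40 N, if the wrist force passes 120 N, or if a joint passes its speed limit or range.

### The arm

A 6-joint arm with a two-finger parallel gripper is mounted at the origin on the work surface. World frame = base frame: x ahead of the robot, y to its left, z up, the work surface at z = 0. Lengths are in mm, angles in degrees, forces in N, time in s.
With the tool pointing down it reaches from about 300 to 850 mm from the base axis. Payload 4.2 kg.
Tool frame: the origin (TCP) lies on the centre line of the jaws, within the pads' length; the fingertips stand 11 mm ahead of it and the grasp point (between the pads) lies 8 mm behind it; z points along the fingers, y is the line along which they close (so a half turn about z gives the same grasp; the last joint's range is limited). The gripper opens to 91 mm and grips with 3 to 60 N. Pads are 32 mm wide; open, the fingers measure 118 mm over their backs; the gripper's body (76 mm by 178 mm) begins 60 mm behind the grasp point.
Start: joints at [73.167, 18.312, 89.639, -0, 72.044, -1.146], TCP at [155.477, 553.596, 224.976] pointing down, gripper open.
Joint ranges: [-177.97, 177.97], [-48.28, 115.42], [12.27, 149.76], [-77.06, 257.06], [2.81, 150.46], [-146.56, 146.56]. Speed limits (degrees/s): [147.25, 147.25, 180, 180, 180, 180].

### API

Orientations are given as [roll, pitch, yaw] about the fixed x, y, z axes, in that order (R = Rz(yaw) Ry(pitch) Rx(roll)).
In Python, from workcell import env, grab_frame, camera_model, models gives the robot as it stands.
- The arm moves only by the shell command python3 -m crank 'ROWS' [FORCE]. ROWS is text: rows parted by semicolons, each of 7 numbers parted by spaces: the closure, from -1 (fully open) to 1 (shut), so that 0 is half open, then the shift along the tool's x, y, z in mm, then the turn, a rotation vector about the tool's x, y, z in degrees. A call has 1 to 10 rows; each row shifts and turns the commanded pose from where the row before left it, along the tool's axes as they then stand; what a row does not reach is not made up. A row lasts 1/8 s, in which the tool goes at most 62.5 mm and 10.7 degrees, less where a joint would pass 70% of its speed; a pose out of reach is approached as far as the arm can. A call is refused whole if a number of a shift passes 62.5 or a number of a turn 10.7, either way. A call with a gripper value outside its range is refused whole. The fingers move at their own pace and stop on an object; FORCE is the grip in N (left out, the last holds). Time passes only in rows, so rows that do not move let the fingers close. It gives the time, the measured TCP pose, the force, the opening and the grip force at its end, in the units of the state.
- env.state(): the state, without advancing time (a new reading comes with each control period).
- grab_frame(name): name is "side" or "top" or "wrist"; returns the picture (480x640x3 uint8, blue, green, red); there is no depth.
- camera_model(name): a dict with "K" (3x3 intrinsics, pixels), "R" (3x3) and "t" (3): a world point X has camera coordinates R X + t; the wrist camera has in their place "mount" (4x4, takes a point from camera to tool coordinates, whose origin is the TCP and whose axes are the flange's). Camera axes: x right, y down, z forward; pixel columns grow to the right and rows downward; lengths in mm; the calibration is good to about 2 mm. A picture is of the moment at which its call begins: read the wrist's pose just before it. camera_model takes no time and is no camera call.
- env.job_done(): hands the job in; it is judged then, once.
Trained networks look in the newest picture that a camera, given by its name, has taken for a name from the list of things; names that differ only in an ending like _2 or _b are one class to them, and where a whole thing is asked for, a point or a joint stands for the part that bears it (a point fixed in the world has none). Each returns a list of dicts, best first, with "p" (0 to 1); they miss things now and then, are a little off and sometimes report something else, mostly with a low value. They report only what shows in the picture. A call takes as long as a camera call. They do not tell look-alikes from the thing itself.
- models.search_frame(name, camera): "point" ([x, y, z] in mm, in world coordinates, good to about 4 mm: the middle of the surface that is visible of it).
The state is a dict: "time_s": time; "qpos": joint angles; "qvel": joint speeds; "effort": joint torques, N m; "ee_pos": TCP position; "ee_rot": TCP orientation; "force": force on the tool from outside, world axes, zero at the start; "torque": the same for the moment, N m; "gripper_width": finger opening in mm; "gripper_force": force on a finger pad.
Only numpy, scipy, OpenCV 4.12 (cv2) and the standard library are available. Lean on these libraries where they do the work, as an engineer would, in place of code of your own. Each camera call takes 0.05 s, during which the arm holds its last target. There are 200 camera calls.

## Working session

There is one attempt and no reset: what is moved stays moved. The work goes in short steps, Python scripts to look and compute and a shell command to move; the robot and the scene stay as the last step left them, time stands still between calls to the robot, and variables do not carry over. Pictures are saved under pics/ and viewed, at most 10 in all, crops included, and the job is handed in when it is done.

```bash
ls; mkdir -p pics; python3 - <<'E'
from workcell import env, grab_frame, camera_model, models
import cv2
s=env.state();print(s['time_s'],s['ee_pos'],s['ee_rot'],s['force'],s['gripper_width'])
for c in ['top','side']:
    cv2.imwrite(f'pics/{c}0.png',grab_frame(c))
for n in ['pusher','blank','bed','long_stop','short_stop','tray','nut_bowl','oil_can','collar','wrench','screwdriver']:
    print(n,[([round(v) for v in d['point']],round(d['p'],2)) for d in models.search_frame(n,'top')])
m=camera_model('top');print(m);print(camera_model('wrist'))
E
```

```text
pics
0.0 [155.33440324 553.11472014 224.14073221] [-1.79900796e+02 -2.24580617e-03  1.64312107e+02] [-0.45309159  0.43775746 -0.49107923] 91.0961660686154
pusher [([357, -197, 67], 0.75), ([580, -19, 44], 0.73), ([381, -308, 32], 0.71), ([535, -400, 38], 0.71), ([483, -281, 57], 0.6)]
blank [([574, -19, 43], 0.8)]
bed [([589, 1, 30], 0.59)]
long_stop [([670, -3, 45], 0.79)]
short_stop [([602, 80, 44], 0.94)]
tray [([502, -296, 4], 0.88)]
nut_bowl [([682, -353, 23], 0.81)]
oil_can [([737, -224, 118], 0.85)]
collar [([739, -220, 117], 0.68), ([730, 267, 21], 0.62)]
wrench [([343, -129, 9], 0.7), ([599, 82, 44], 0.43)]
screwdriver [([388, 138, 25], 0.86)]
{'K': array([[474.62869039,   0.        , 324.42425732],
       [  0.        , 474.62869039, 236.083948  ],
       [  0.        ,   0.        ,   1.        ]]), 'R': array([[ 0.02463071, -0.99969496, -0.00182166],
       [-0.99500019, -0.02433854, -0.09686203],
       [ 0.09678815,  0.00419833, -0.99529615]]), 't': array([-69.23381348, 555.47694564, 840.88249063])}
{'K': array([[416.31187739,   0.        , 320.81056505],
       [  0.        , 416.31187739, 242.7453248 ],
       [  0.        ,   0.        ,   1.        ]]), 'mount': array([[ 4.52847319e-04, -9.57998837e-01, -2.86771727e-01,
         8.26147211e+01],
       [ 9.99999665e-01,  6.29436491e-04, -5.23595057e-04,
        -7.12790503e-01],
       [ 6.82108046e-04, -2.86771394e-01,  9.57998801e-01,
        -1.60124854e+02],
       [ 0.00000000e+00,  0.00000000e+00,  0.00000000e+00,
         1.00000000e+00]])}
```

View pics/top0.png

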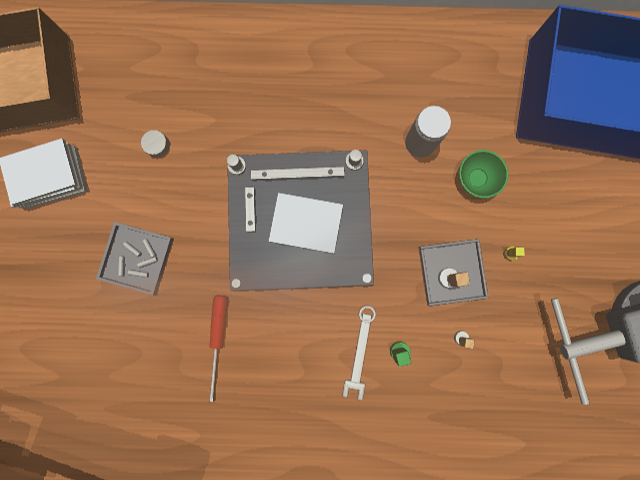

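View pics/side0.png

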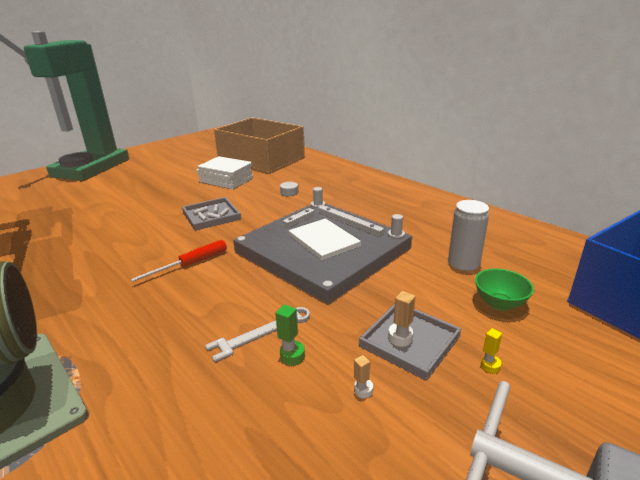

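The pusher (wood and white, the larger one) stands in the right tray, handle top at about (462,278) px. The blank is at (306,223), with the long stop at (297,173) and the short stop at (250,209). I'll write a helper and take the bed geometry from the top image.

```bash
cat > h.py <<'E'
from workcell import env, grab_frame, camera_model, models
import numpy as np, cv2
from scipy.spatial.transform import Rotation as Ro
def rot(s): return Ro.from_euler('xyz',s['ee_rot'],degrees=True)
def plan(xyz,yaw,n):
    "print shift total in tool axes and rows for n even steps, tool pointing down"
    s=env.state(); R=rot(s); T=Ro.from_euler('xyz',[180,0,yaw],degrees=True)
    d=np.array(xyz)-s['ee_pos']; w=(R.inv()*T).as_rotvec(degrees=True); out=[]
    for i in range(n):
        Ri=R*Ro.from_rotvec(w*i/n,degrees=True)
        out.append(' '.join('%.1f'%v for v in np.r_[Ri.inv().apply(d/n),w/n]))
    print('\n'.join(out))
def ray(cam,px,z,s=None):
    m=camera_model(cam)
    c=np.linalg.inv(m['K'])@[px[0],px[1],1]
    if cam=='wrist':
        s=s or env.state(); M=m['mount']; R=rot(s).as_matrix()
        o=R@M[:3,3]+s['ee_pos']; v=R@M[:3,:3]@c
    else: o=-m['R'].T@m['t']; v=m['R'].T@c
    return o+v*(z-o[2])/v[2]
def quad(mask):
    c=max(cv2.findContours(mask,cv2.RETR_EXTERNAL,cv2.CHAIN_APPROX_NONE)[0],key=cv2.contourArea)
    return cv2.minAreaRect(c)
E
python3 - <<'E'
from h import *
im=cv2.imread('pics/top0.png')
g=im.min(2)
r=quad(((g>185)*255).astype('u1')[190:260,262:350]) 
b=cv2.boxPoints(r)+[262,190]
W=np.array([ray('top',p,42) for p in b]);print('blank',W.round(1),W.mean(0).round(1))
# bed corners by eye
for p in [(229,155),(367,151),(373,284),(230,291)]: print('bed',ray('top',p,30).round(1))
for p in [(115,224)]: pass
for p in [(421,247),(479,240),(487,297),(429,304)]: print('tray',ray('top',p,16).round(1))
print('handle',ray('top',(462,278),87).round(1))
plan([470,-150,224],90,15)
E
```

```text
blank [[544.4  44.5  42. ]
 [632.5  32.   42. ]
 [613.9 -86.5  42. ]
 [526.2 -72.8  42. ]] [579.2 -20.7  42. ]
bed [703.3 124.9  30. ]
bed [ 717.1 -130.6   30. ]
bed [ 472.  -145.3   30. ]
bed [453.1 112.1  30. ]
tray [ 542.2 -234.3   16. ]
tray [ 557.8 -341.4   16. ]
tray [ 453.5 -355.3   16. ]
tray [ 438.2 -249.4   16. ]
handle [ 485.9 -289.4   87. ]
-32.9 -39.5 0.1 0.0 -0.0 5.0
-36.2 -36.5 0.1 0.0 -0.0 5.0
-39.2 -33.2 0.1 0.0 -0.0 5.0
-41.9 -29.7 0.1 0.0 -0.0 5.0
-44.3 -26.0 0.1 0.0 -0.0 5.0
-46.4 -22.1 0.1 0.0 -0.0 5.0
-48.1 -18.0 0.1 0.0 -0.0 5.0
-49.5 -13.8 0.1 0.0 -0.0 5.0
-50.5 -9.4 0.1 0.0 -0.0 5.0
-51.1 -5.0 0.1 0.0 -0.0 5.0
-51.4 -0.6 0.1 0.0 -0.0 5.0
-51.2 3.8 0.1 0.0 -0.0 5.0
-50.7 8.2 0.1 0.0 -0.0 5.0
-49.8 12.6 0.1 0.0 -0.0 5.0
-48.5 16.8 0.1 0.0 -0.0 5.0
```

```bash
python3 -m crank '-1 -32 -39 0 0 0 5;-1 -36 -36 0 0 0 5;-1 -39 -33 0 0 0 5;-1 -42 -30 0 0 0 5;-1 -44 -26 0 0 0 5;-1 -46 -22 0 0 0 5;-1 -48 -18 0 0 0 5;-1 -49 -14 0 0 0 5;-1 -50 -9 0 0 0 5;-1 -51 -5 0 0 0 5'; python3 -c "
from h import *
plan([486,-280,200],90,8)"
```

```text
time_s: 1.9
ee_pos: [362.2, 85.2, 225.3]
ee_rot: [179.9, 0.0, 114.2]
force: [1.1, 0.4, -0.9]
gripper_width: 91.5
gripper_force: 0.0
-48.0 -4.6 3.2 0.0 -0.0 3.0
-48.2 -2.0 3.2 0.0 -0.0 3.0
-48.2 0.5 3.2 0.0 -0.0 3.0
-48.1 3.0 3.2 0.0 -0.0 3.0
-47.9 5.6 3.2 0.0 -0.0 3.0
-47.5 8.1 3.2 0.0 -0.0 3.0
-47.0 10.6 3.2 0.0 -0.0 3.0
-46.4 13.0 3.2 0.0 -0.0 3.0
```

```bash
python3 -m crank '-1 -48 -5 3 0 0 3;-1 -48 -2 3 0 0 3;-1 -48 0 3 0 0 3;-1 -48 3 3 0 0 3;-1 -48 6 3 0 0 3;-1 -47 8 3 0 0 3;-1 -47 11 3 0 0 3;-1 -46 13 3 0 0 3;-1 0 0 0 0 0 0;-1 0 0 0 0 0 0'; python3 -c "
from h import *
s=env.state();print(s['ee_pos'],s['ee_rot'])
im=grab_frame('wrist');cv2.imwrite('pics/w1.png',im)
print([(d['point'],d['p']) for d in models.search_frame('pusher','wrist')])"
```

```text
time_s: 3.15
ee_pos: [486.0, -276.5, 200.7]
ee_rot: [-180.0, -0.1, 90.3]
force: [0.8, 1.1, -0.6]
gripper_width: 91.6
gripper_force: 0.0
[ 485.9961337  -276.47219026  200.65816572] [-1.79950576e+02 -6.52546183e-02  9.03086070e+01]
[([483.7, -274.7, 65.0], 0.9), ([532.0, -389.6, 14.5], 0.81), ([361.5, -189.5, 59.2], 0.78), ([381.4, -308.4, 34.0], 0.74)]
```

View pics/w1.png

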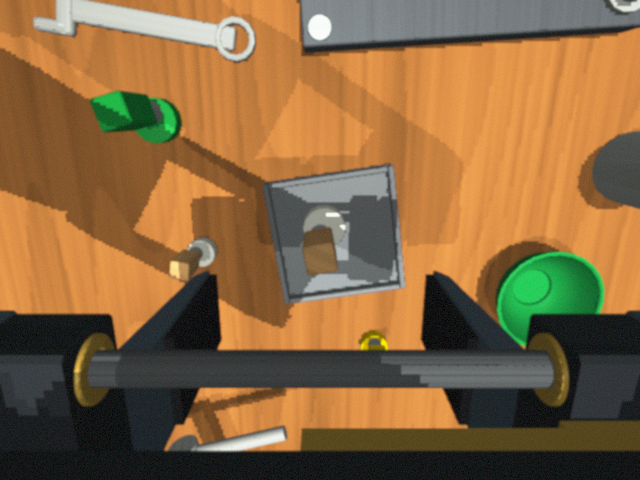

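The wrist view shows the pusher in the tray, in shadow: handle top at about (321,262) and foot at about (326,225). I'll crop and brighten it.

```bash
python3 -c "
import cv2,numpy as np
im=cv2.imread('pics/w1.png')[155:305,260:410]
im=(255*(im/255.)**.55).astype('u1')
cv2.imwrite('pics/w1c.png',cv2.resize(im,(600,600),interpolation=cv2.INTER_CUBIC))"
```

```text
(no output)
```

View pics/w1c.png

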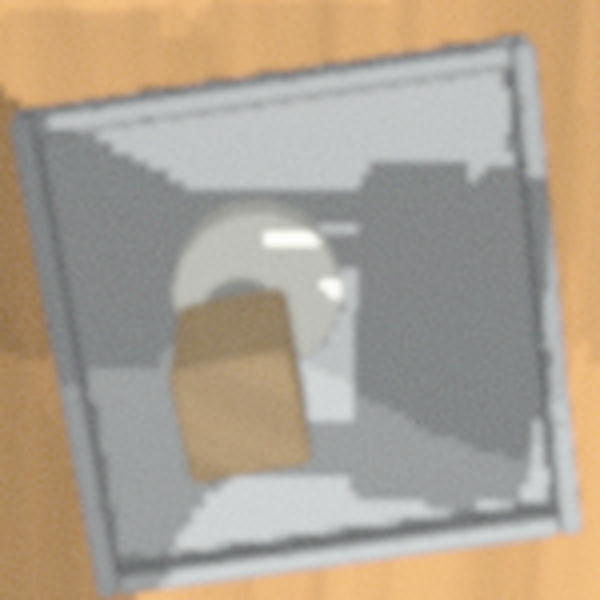

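```bash
python3 - <<'E'
from h import *
f=lambda x,y,z: ray('wrist',(260+x/4,155+y/4),z)
H=np.array([f(*p,87) for p in [(174,375),(298,348),(312,460),(193,482)]])
print('handle',H.round(1),H.mean(0).round(1))
for i in range(4):
    e=H[(i+1)%4]-H[i];print(np.hypot(*e[:2]).round(1),np.degrees(np.arctan2(e[1],e[0])).round(1)) 
print('foot',f(259,286,21).round(1), f(173,286,21).round(1),f(345,286,21).round(1),f(259,200,21).round(1))
T=np.array([f(*p,16) for p in [(18,113),(528,36),(580,533),(103,594)]]);print('tray',T.round(1),T.mean(0).round(1))
E
```

```text
handle [[ 472.7 -281.5   87. ]
 [ 494.1 -276.5   87. ]
 [ 496.9 -296.9   87. ]
 [ 476.  -301.2   87. ]] [ 484.9 -289.    87. ]
21.9 13.2
20.7 -82.2
21.3 -168.4
20.0 99.4
foot [ 488.  -282.5   21. ] [ 469.9 -282.6   21. ] [ 506.2 -282.4   21. ] [ 487.9 -264.1   21. ]
tray [[ 437.7 -247.1   16. ]
 [ 542.7 -230.6   16. ]
 [ 560.5 -340.3   16. ]
 [ 453.5 -355.9   16. ]] [ 498.6 -293.5   16. ]
```

```bash
python3 -c "
from h import *
plan([485,-289,62],100,4)"
```

```text
-3.3 -0.3 34.8 -0.0 -0.0 -2.4
-3.3 -0.4 34.8 -0.0 -0.0 -2.4
-3.2 -0.6 34.8 -0.0 -0.0 -2.4
-3.2 -0.7 34.8 -0.0 -0.0 -2.4
```

```bash
python3 -m crank '-1 -13 -2 0 0 0 -9.7;-1 0 0 35 0 0 0;-1 0 0 30 0 0 0;-1 0 0 30 0 0 0;-1 0 0 25 0 0 0;-1 0 0 19 0 0 0;-1 0 0 0 0 0 0' && python3 -c "
from h import *
plan([485,-289,62],100,1)"
```

```text
time_s: 4.12
ee_pos: [483.6, -288.4, 61.2]
ee_rot: [-179.9, -0.1, 100.1]
force: [-0.1, 0.3, 0.2]
gripper_width: 91.2
gripper_force: 0.0
-0.8 1.3 -0.8 -0.1 -0.1 0.1
```

```bash
python3 -m crank '0 0 1 0 0 0 0;0.3 0 0 0 0 0 0;0.5 0 0 0 0 0 0;0.7 0 0 0 0 0 0;1 0 0 0 0 0 0;1 0 0 0 0 0 0;1 0 0 0 0 0 0;1 0 0 0 0 0 0' 8; python3 -m crank '1 0 0 0 0 0 0;1 0 0 0 0 0 0' 40
```

```text
time_s: 5.12
ee_pos: [485.5, -289.9, 61.9]
ee_rot: [-180.0, -0.0, 100.0]
force: [-0.1, -0.7, 0.2]
gripper_width: 22.1
gripper_force: 8.0
time_s: 5.38
ee_pos: [485.5, -289.8, 61.9]
ee_rot: [-180.0, -0.0, 100.0]
force: [0.3, 0.1, -0.1]
gripper_width: 21.7
gripper_force: 40.0
```

```bash
python3 -m crank '1 0 0 -5 0 0 0;1 0 0 -20 0 0 0;1 0 0 -35 0 0 0;1 0 0 -28 0 0 0;1 0 0 0 0 0 0'; python3 -c "
from h import *
plan([493.6,-27,150],93.7,6)"
```

```text
time_s: 6.0
ee_pos: [486.8, -290.6, 152.1]
ee_rot: [179.8, 0.2, 100.0]
force: [-0.0, -0.5, -1.2]
gripper_width: 21.6
gripper_force: 40.0
43.1 8.8 0.2 0.0 0.0 1.1
43.2 8.0 0.3 0.0 0.0 1.1
43.4 7.2 0.3 0.0 0.0 1.1
43.5 6.4 0.3 0.0 0.0 1.1
43.6 5.6 0.3 0.0 0.0 1.1
43.7 4.8 0.3 0.0 0.0 1.1
```

```bash
python3 -m crank '1 43 9 0 0 0 1;1 43 8 0 0 0 1;1 43 7 0 0 0 1;1 43 6 0 0 0 1;1 44 6 0 0 0 1;1 44 5 0 0 0 1;1 0 0 0 0 0 0;1 0 0 0 0 0 0'; python3 -c "
from h import *
plan([493.6,-27,90],93.7,1)
s=env.state();print(s['ee_pos'],s['ee_rot'])
cv2.imwrite('pics/w2.png',grab_frame('wrist'));cv2.imwrite('pics/s2.png',grab_frame('side'))"
```

```text
time_s: 7.0
ee_pos: [491.6, -26.8, 149.0]
ee_rot: [-179.9, 0.0, 94.1]
force: [-0.6, -0.7, -1.0]
gripper_width: 21.6
gripper_force: 40.0
-0.3 2.1 59.0 -0.1 0.0 0.4
[491.60960106 -26.81789619 148.96795279] [-1.79893126e+02  7.95828026e-03  9.40541362e+01]
```

View pics/w2.png

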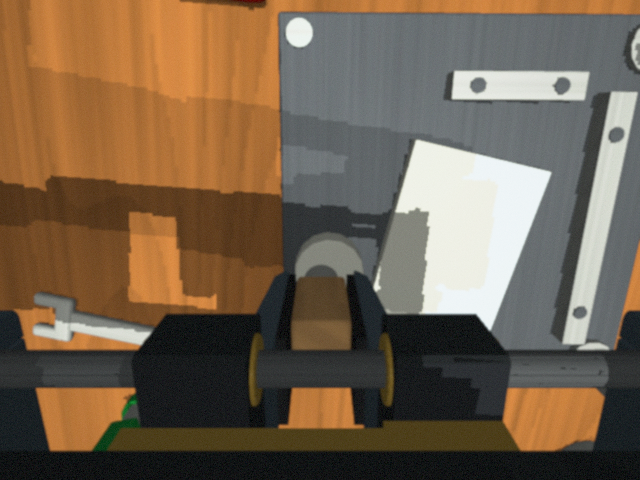

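The wrist view shows the foot at (329,266), just left of the blank, and both stops are in view at the upper right. I'll measure them.

```bash
python3 - <<'E'
from h import *
f=lambda x,y,z: ray('wrist',(x,y),z).round(1)[:2]
print('foot',f(329,266,108),f(295,266,108),f(362,266,108))
print('bed near edge',f(280,13,30),f(281,280,30))
print('short face',f(450,101,44),f(588,101,44))
print('long face',f(611,94,44),f(563,343,44))
print('blank',f(415,140,42),f(551,172,42),f(374,290,42))
E
```

```text
foot [494.1 -19.1] [476.6 -20.3] [511.  -17.9]
bed near edge [456.  111.9] [463.9 -60.2]
short face [561.9  68.5] [645.   74.3]
long face [657.7  79.1] [668.7 -88.9]
blank [544.3  44.2] [633.5  30.5] [529.5 -58.3]
```

```bash
python3 -m crank '1 0 0 25 0 0 0;1 0 0 20 0 0 0;1 0 0 14 0 0 0;1 0 0 0 0 0 0;1 0 5 0 0 0 0;1 0 5 0 0 0 0;1 0 4 0 0 0 0;1 0 3 0 0 0 0;1 0 2 0 0 0 0;1 0 2 0 0 0 0'; python3 -m crank '1 0 2 0 0 0 0;1 0 2 0 0 0 0;1 0 2 0 0 0 0;1 0 2 0 0 0 0;1 0 2 0 0 0 0;1 0 2 0 0 0 0;1 0 2 0 0 0 0;1 0 2 0 0 0 0'; python3 -c "
from h import *
print(env.state()['force'])"
```

```text
time_s: 8.35
ee_pos: [513.1, -25.1, 90.9]
ee_rot: [-180.0, -0.0, 94.0]
force: [-0.6, -0.1, -1.0]
gripper_width: 21.7
gripper_force: 40.0
time_s: 9.35
ee_pos: [529.2, -24.0, 90.9]
ee_rot: [-180.0, -0.0, 94.0]
force: [-1.2, 0.5, -0.9]
gripper_width: 21.7
gripper_force: 40.0
[-1.22867366  0.48669327 -0.93514029]
```

```bash
python3 -m crank '1 0 2 0 0 0 0;1 0 2 0 0 0 0;1 0 2 0 0 0 0;1 0 2 0 0 0 0;1 0 2 0 0 0 0;1 0 2 0 0 0 0;1 0 1 0 0 0 0'; python3 -m crank '1 0 1 0 0 0 0;1 0 1 0 0 0 0;1 0 1 0 0 0 0;1 0 1 0 0 0 0'; python3 -c "
from h import *
cv2.imwrite('pics/w3.png',grab_frame('wrist'));cv2.imwrite('pics/s3.png',grab_frame('side'))
im=grab_frame('top');cv2.imwrite('pics/t3.png',cv2.resize(im[130:310,200:400],(800,720)[:1]+(600,)))"
```

```text
time_s: 10.22
ee_pos: [542.1, -23.1, 90.9]
ee_rot: [-180.0, -0.0, 94.0]
force: [-1.9, -0.7, -0.7]
gripper_width: 21.7
gripper_force: 40.0
time_s: 10.72
ee_pos: [546.1, -22.8, 90.9]
ee_rot: [-180.0, -0.0, 94.0]
force: [-0.3, -0.2, -0.9]
gripper_width: 21.7
gripper_force: 40.0
```

View pics/w3.png

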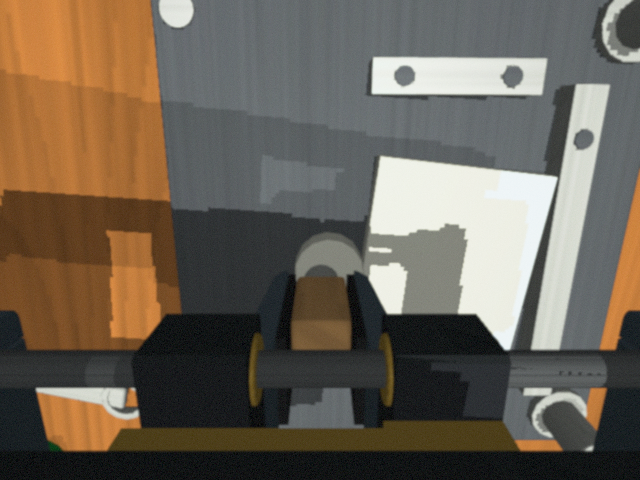

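The blank has turned nearly square. Its inner corner, at about (556,176), is a few mm from the long stop and the foot is in contact. I'll go on with finer steps.

```bash
python3 -m crank '1 0 1 0 0 0 0;1 0 1 0 0 0 0;1 0 1 0 0 0 0;1 0 1 0 0 0 0';python3 -m crank '1 0 0.5 0 0 0 0;1 0 0.5 0 0 0 0';python3 -m crank '1 0 0.5 0 0 0 0;1 0 0.5 0 0 0 0'
```

```text
time_s: 11.38
ee_pos: [550.1, -22.6, 90.9]
ee_rot: [-180.0, -0.0, 94.0]
force: [-0.5, 0.2, -1.7]
gripper_width: 21.3
gripper_force: 40.0
time_s: 11.62
ee_pos: [551.1, -22.5, 90.9]
ee_rot: [-180.0, -0.0, 94.0]
force: [-0.5, -1.7, -0.9]
gripper_width: 21.9
gripper_force: 40.0
time_s: 11.88
ee_pos: [552.0, -22.4, 90.9]
ee_rot: [-180.0, -0.0, 94.0]
force: [-1.4, -0.1, -0.9]
gripper_width: 21.8
gripper_force: 40.0
```

```bash
python3 -m crank '1 0 0.5 0 0 0 0;1 0 0.4 0 0 0 0';python3 -m crank '1 0 0.4 0 0 0 0;1 0 0 0 0 0 0';python3 -m crank '1 0 0.4 0 0 0 0;1 0 0 0 0 0 0';python3 -m crank '1 0 0.4 0 0 0 0;1 0 0 0 0 0 0'
```

```text
time_s: 12.12
ee_pos: [552.2, -22.3, 90.8]
ee_rot: [-179.9, -0.0, 94.0]
force: [-2.1, -1.1, -0.5]
gripper_width: 21.8
gripper_force: 40.0
time_s: 12.38
ee_pos: [552.3, -22.3, 90.6]
ee_rot: [-179.9, -0.0, 94.0]
force: [-5.0, -0.4, 0.2]
gripper_width: 21.6
gripper_force: 40.0
time_s: 12.62
ee_pos: [552.4, -22.3, 90.6]
ee_rot: [-179.8, -0.0, 94.0]
force: [-5.4, -0.7, 0.4]
gripper_width: 21.8
gripper_force: 40.0
time_s: 12.88
ee_pos: [552.4, -22.3, 90.5]
ee_rot: [-179.8, -0.0, 94.0]
force: [-5.8, -1.1, 0.6]
gripper_width: 22.1
gripper_force: 40.0
```

```bash
python3 -m crank '1 0 -1 0 0 0 0;1 0 -1 0 0 0 0;1 0 -2 0 0 0 0;1 0 -8 0 0 0 0;1 0 -15 0 0 0 0;1 0 0 -25 0 0 0;1 0 0 -35 0 0 0;1 0 -20 0 0 0 0;1 0 -20 0 0 0 0;1 0 0 0 0 0 0'; python3 - <<'E'
from h import *
s=env.state();print(s['ee_pos'])
im=grab_frame('wrist');cv2.imwrite('pics/w4.png',im)
t=grab_frame('top');cv2.imwrite('pics/t4.png',t)
cv2.imwrite('pics/v4.png',np.vstack([cv2.resize(im[0:400],(640,400))[:330],cv2.resize(t[140:300,210:390],(304,270)).repeat(1,0) if 0 else np.pad(cv2.resize(t[140:300,210:390],(303,270),interpolation=2),((0,0),(0,337),(0,0)))]))
E
```

```text
time_s: 14.12
ee_pos: [485.7, -26.9, 151.2]
ee_rot: [180.0, -0.0, 94.0]
force: [0.7, 1.3, -1.3]
gripper_width: 21.9
gripper_force: 40.0
[485.74621539 -26.93865772 151.21236154]
```

View pics/v4.png

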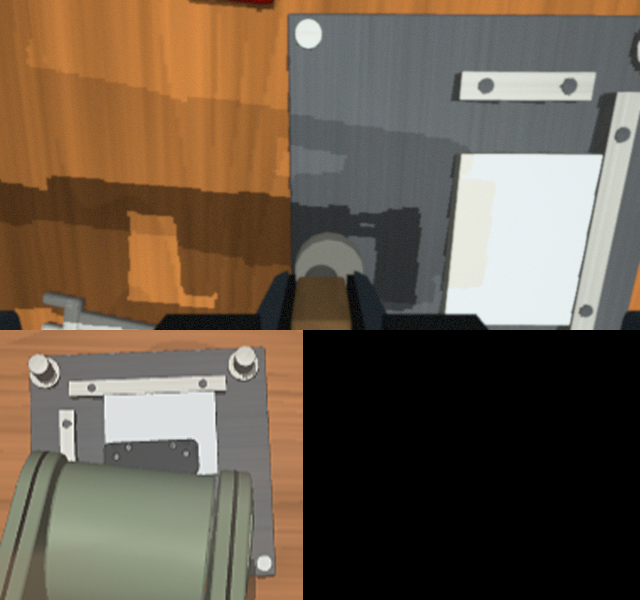

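The blank lies flush on the long stop and parallel to the short stop (+y edge at row 153, stop face at row 101). Its right edge in the top view is at about column 339.

```bash
python3 - <<'E'
from h import *
c=np.array([586,-10]);a=np.radians(3.6);ex=np.array([np.cos(a),np.sin(a)]);ey=np.array([-ex[1],ex[0]])
def B(p): return ((p[:2]-c)@ex).round(1),((p[:2]-c)@ey).round(1)
f=lambda x,y,z: B(ray('wrist',(x,y),z))
print('inner',f(602,154,42),'near',f(459,154,42),'short',f(460,101,44),f(592,101,44))
print('right edge top', B(ray('top',(210+216/1.683,140+393/1.683),42)),B(ray('top',(210+217/1.683,140+470/1.683),42)))
w=lambda x,y:(c+x*ex+y*ey).round(1)
print('foot now',B(ray('wrist',(329,266),110)))
for q in [(34,-115),(34,-45),(-90,-115)]: print(q,w(*q), 'tcp', (w(*q)-[1.9,5.7]).round(1))
E
```

```text
inner (np.float64(78.1), np.float64(49.7)) near (np.float64(-12.9), np.float64(49.0)) short (np.float64(-16.2), np.float64(80.8)) (np.float64(64.3), np.float64(81.4))
right edge top (np.float64(-275.3), np.float64(-58.7)) (np.float64(-352.6), np.float64(-56.6))
foot now (np.float64(-96.2), np.float64(-2.5))
(34, -115) [ 627.2 -122.6] tcp [ 625.3 -128.3]
(34, -45) [622.8 -52.8] tcp [620.9 -58.5]
(-90, -115) [ 503.4 -130.4] tcp [ 501.5 -136.1]
```

```bash
python3 -c "
from h import *
plan([619.2,-121,151],94,4)"
```

```text
-25.7 31.1 0.1 0.0 0.0 0.0
-25.7 31.1 0.1 0.0 0.0 0.0
-25.7 31.1 0.1 0.0 0.0 0.0
-25.7 31.1 0.1 0.0 0.0 0.0
```

```bash
python3 -m crank '1 -26 31 0 0 0 0;1 -26 31 0 0 0 0;1 -26 31 0 0 0 0;1 -26 31 0 0 0 0;1 0 0 0 0 0 0;1 0 0 20 0 0 0;1 0 0 20 0 0 0;1 0 0 15 0 0 0;1 0 0 5 0 0 0;1 0 0 0 0 0 0'; python3 - <<'E'
from h import *
s=env.state();print(s['force'])
im=grab_frame('wrist');cv2.imwrite('pics/w5.png',im)
E
```

```text
time_s: 15.48
ee_pos: [618.4, -121.9, 90.9]
ee_rot: [180.0, -0.0, 94.0]
force: [-0.7, 0.1, -0.9]
gripper_width: 22.0
gripper_force: 40.0
[-0.65912305  0.14118538 -0.86566143]
```

View pics/w5.png

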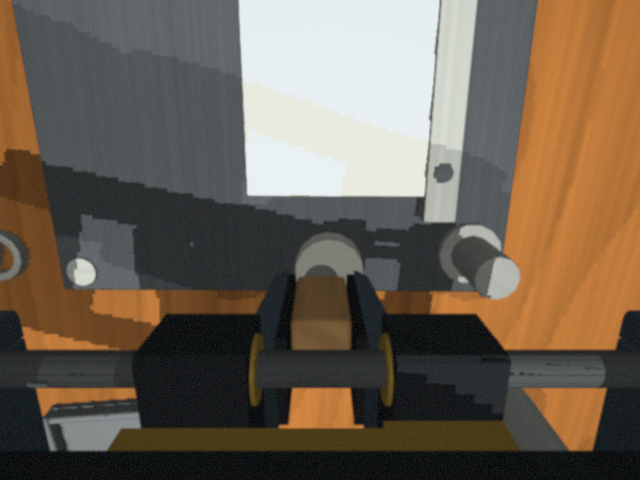

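The foot, at (329,~262), faces the middle of the blank's right edge (row 196, columns 247–425, so the middle is at 336). It sits about 4 mm to the near side of the middle, as I intended. Now the second push.

```bash
python3 -m crank '1 5 0 0 0 0 0;1 5 0 0 0 0 0;1 3 0 0 0 0 0;1 2 0 0 0 0 0;1 2 0.1 0 0 0 0;1 2 0.1 0 0 0 0;1 2 0.1 0 0 0 0;1 2 0.1 0 0 0 0;1 2 0.1 0 0 0 0;1 2 0.1 0 0 0 0';python3 -m crank '1 2 0.1 0 0 0 0;1 2 0.1 0 0 0 0;1 2 0.1 0 0 0 0;1 2 0.1 0 0 0 0;1 2 0.1 0 0 0 0;1 2 0.1 0 0 0 0'; python3 -c "
from h import *
cv2.imwrite('pics/w6.png',grab_frame('wrist'));cv2.imwrite('pics/t6.png',grab_frame('top'))"
```

```text
time_s: 16.77
ee_pos: [617.0, -95.0, 90.9]
ee_rot: [-180.0, -0.0, 94.0]
force: [-0.7, 0.1, -0.8]
gripper_width: 21.9
gripper_force: 40.0
time_s: 17.52
ee_pos: [616.7, -82.9, 90.9]
ee_rot: [-180.0, -0.0, 94.0]
force: [0.9, 0.6, -0.9]
gripper_width: 21.3
gripper_force: 40.0
```

View pics/w6.png

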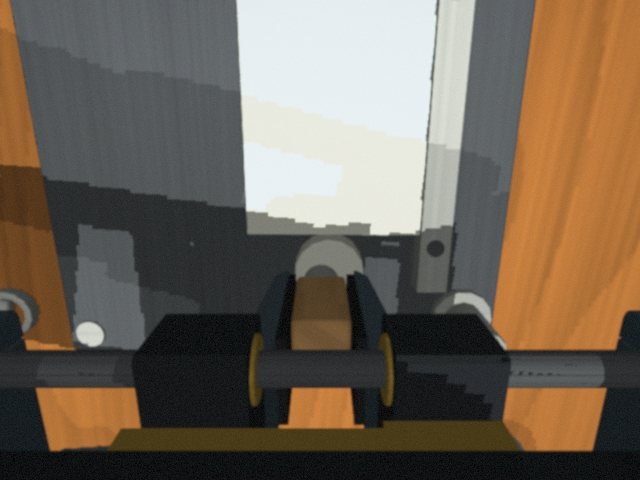

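The blank is sliding along the long stop (right edge at row 235) and still looks parallel to it. Going on, with finer steps near the end.

```bash
python3 -m crank '1 1.5 0.1 0 0 0 0;1 1.5 0.1 0 0 0 0;1 1.5 0.1 0 0 0 0;1 1.5 0.1 0 0 0 0;1 1 0.1 0 0 0 0';python3 -m crank '1 1 0.1 0 0 0 0;1 0.6 0 0 0 0 0;1 0.6 0 0 0 0 0';python3 -m crank '1 0.6 0 0 0 0 0;1 0.6 0 0 0 0 0';python3 -m crank '1 0.6 0 0 0 0 0;1 0.6 0 0 0 0 0'
```

```text
time_s: 18.25
ee_pos: [616.7, -75.9, 90.9]
ee_rot: [180.0, -0.0, 94.0]
force: [-0.5, -0.5, -1.0]
gripper_width: 22.1
gripper_force: 40.0
time_s: 18.62
ee_pos: [616.7, -73.8, 90.9]
ee_rot: [180.0, -0.0, 94.0]
force: [-0.3, -0.9, -1.7]
gripper_width: 21.8
gripper_force: 40.0
time_s: 18.88
ee_pos: [616.6, -72.6, 90.9]
ee_rot: [180.0, -0.0, 94.0]
force: [-0.6, 0.1, -1.0]
gripper_width: 22.0
gripper_force: 40.0
time_s: 19.12
ee_pos: [616.5, -71.3, 90.9]
ee_rot: [180.0, -0.0, 94.0]
force: [0.0, -0.4, -0.6]
gripper_width: 21.5
gripper_force: 40.0
```

```bash
python3 -m crank '1 0.5 0 0 0 0 0;1 0.5 0 0 0 0 0';python3 -m crank '1 0.5 0 0 0 0 0;1 0.4 0 0 0 0 0';python3 -m crank '1 0.4 0 0 0 0 0;1 0.3 0 0 0 0 0';python3 -m crank '1 0.3 0 0 0 0 0;1 0.3 0 0 0 0 0'
```

```text
time_s: 19.38
ee_pos: [616.5, -70.4, 90.9]
ee_rot: [180.0, -0.0, 94.0]
force: [0.0, -0.5, -0.5]
gripper_width: 21.6
gripper_force: 40.0
time_s: 19.62
ee_pos: [616.4, -69.5, 90.9]
ee_rot: [180.0, -0.0, 94.0]
force: [0.2, 0.2, -2.0]
gripper_width: 22.0
gripper_force: 40.0
time_s: 19.88
ee_pos: [616.4, -69.0, 90.9]
ee_rot: [180.0, 0.0, 94.0]
force: [0.5, -1.1, -1.0]
gripper_width: 21.6
gripper_force: 40.0
time_s: 20.12
ee_pos: [616.4, -68.8, 91.0]
ee_rot: [180.0, 0.1, 94.0]
force: [-0.1, -3.6, -2.5]
gripper_width: 21.8
gripper_force: 40.0
```

```bash
python3 -m crank '1 0.4 0 0 0 0 0;1 0 0 0 0 0 0';python3 -m crank '1 0.4 0 0 0 0 0;1 0 0 0 0 0 0;1 0 0 0 0 0 0';python3 -m crank '1 0.4 0 0 0 0 0;1 0 0 0 0 0 0;1 0 0 0 0 0 0'; python3 -c "
from h import *
cv2.imwrite('pics/w7.png',grab_frame('wrist'))
cv2.imwrite('pics/t7.png',grab_frame('top'))"
```

```text
time_s: 20.38
ee_pos: [616.4, -68.7, 91.0]
ee_rot: [180.0, 0.1, 94.0]
force: [0.6, -5.1, -1.9]
gripper_width: 21.8
gripper_force: 40.0
time_s: 20.75
ee_pos: [616.4, -68.6, 91.0]
ee_rot: [180.0, 0.1, 94.0]
force: [-0.2, -6.1, -2.3]
gripper_width: 21.8
gripper_force: 40.0
time_s: 21.12
ee_pos: [616.4, -68.6, 91.1]
ee_rot: [180.0, 0.2, 94.0]
force: [-0.1, -7.2, -2.1]
gripper_width: 21.6
gripper_force: 40.0
```

```bash
python3 - <<'E'
from h import *
import copy
def an(fn,pos,rows):
    im=cv2.imread(fn).astype(int).min(2)
    s={'ee_pos':np.array(pos),'ee_rot':[180,0,94.0]}
    for r in rows:
        l=im[max(r-1,0):r+2,380:480].mean(0).astype(int)
        d=np.diff(l); a=d[:75].argmin()
        b=a+1+d[a+1:a+30].argmax()
        pb=ray('wrist',(380+a+.5,r),42,s);ps=ray('wrist',(380+b+.5,r),44,s)
        print(fn,r,380+a,380+b,(pb-ps)[:2].round(1),pb[:2].round(1),l[a-3:b+4])
an('pics/w5.png',[618.4,-121.9,90.9],[30,80,130,180])
an('pics/w6.png',[616.7,-82.9,90.9],[30,80,130,180,220])
an('pics/w7.png',[616.4,-68.6,91.1],[10,30,80,130,180,230])
E
```

```text
pics/w5.png 30 436 438 [-0.4  0.3] [661.1   0.8] [228 229 223 188 132 113 158 193 204]
pics/w5.png 80 432 435 [-0.9  0.1] [662.4 -20.4] [231 231 231 222 171 127 156 190 204 206]
pics/w5.png 130 428 431 [-0.9 -0.1] [663.8 -43. ] [233 232 233 224 177 135 158 193 201 204]
pics/w5.png 180 424 427 [-1.  -0.4] [665.3 -67.2] [223 224 223 212 163 122 136 163 172 175]
pics/w6.png 30 434 437 [-0.9  0.3] [658.5  39.7] [229 229 229 219 168 131 163 196 208 208]
pics/w6.png 80 430 432 [-0.4  0.1] [659.7  18.5] [231 228 219 191 136 114 158 195 206]
pics/w6.png 130 426 428 [-0.5 -0.1] [661.1  -4.1] [232 233 227 192 135 111 155 192 205]
pics/w6.png 180 423 425 [-0.5 -0.3] [663.1 -28.2] [223 222 209 163 115 132 163 173 176]
pics/w6.png 220 420 422 [-0.5 -0.5] [664.4 -48.8] [224 223 214 175 131 135 162 171 174]
pics/w7.png 10 435 437 [-0.4  0.4] [657.4  62.1] [228 228 224 193 144 143 186 209 214]
pics/w7.png 30 433 435 [-0.4  0.3] [657.7  54. ] [229 230 222 181 122 113 164 201 212]
pics/w7.png 80 429 432 [-0.9  0.1] [659.   32.8] [232 231 231 220 172 130 162 198 214 212]
pics/w7.png 130 425 428 [-0.9 -0.1] [660.4  10.2] [232 233 232 223 181 140 162 194 211 210]
pics/w7.png 180 422 424 [-0.5 -0.3] [662.3 -14. ] [223 223 215 178 136 139 167 178 180]
pics/w7.png 230 416 420 [-1.5 -0.6] [662.8 -40. ] [204 203 191 169 134 106  88  82  91  94  93]
```

Gaps to the long stop are uniform, so the blank is flush, with 7 N on the short stop. I'll retreat, lift and check both stops.

```bash
python3 -m crank '1 -1 0 0 0 0 0;1 -1 0 0 0 0 0;1 -2 0 0 0 0 0;1 -8 0 0 0 0 0;1 -15 0 0 0 0 0;1 0 0 -25 0 0 0;1 0 0 -40 0 0 0;1 0 0 -40 0 0 0;1 20 -30 0 0 0 0;1 0 0 0 0 0 0'; python3 - <<'E'
from h import *
s=env.state()
im=grab_frame('wrist');cv2.imwrite('pics/w8.png',im)
cv2.imwrite('pics/t8.png',grab_frame('top'))
cv2.imwrite('pics/w8c.png',cv2.resize(im[0:300,200:600],(800,600),interpolation=cv2.INTER_CUBIC)); print(s['ee_pos'])
E
```

```text
time_s: 22.48
ee_pos: [585.1, -76.0, 196.6]
ee_rot: [-180.0, -0.0, 94.0]
force: [1.0, 0.1, -1.4]
gripper_width: 22.0
gripper_force: 40.0
[585.08208479 -75.99032779 196.60413701]
```

View pics/w8c.png

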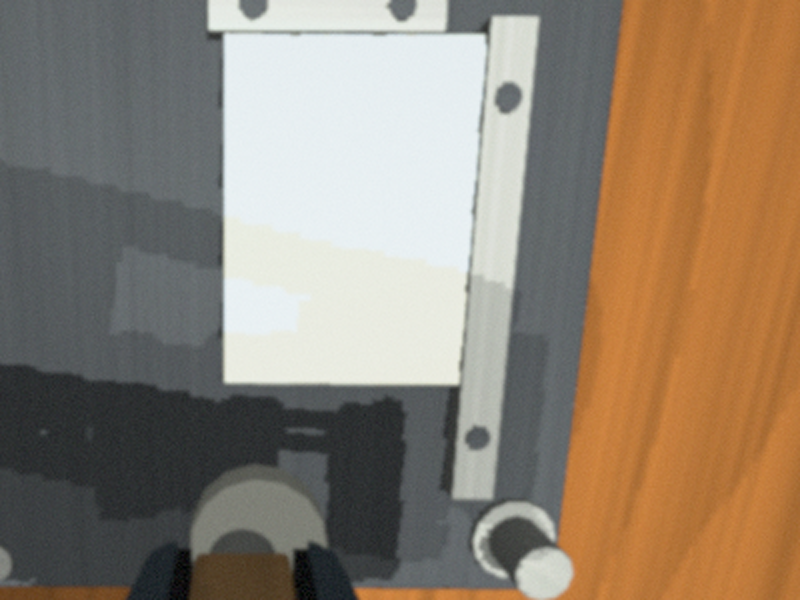

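The blank touches both stops along its full edges: the top edge on the short stop at row ~32, the right edge on the long stop at columns 462–487. Now the pusher goes back to the tray.

```bash
python3 -c "
from h import *
plan([490,-291,140],100,5)"
```

```text
-41.4 -22.3 11.2 0.0 0.0 -1.2
-40.9 -23.2 11.2 0.0 0.0 -1.2
-40.4 -24.0 11.2 0.0 0.0 -1.2
-39.9 -24.9 11.2 0.0 0.0 -1.2
-39.4 -25.7 11.2 0.0 0.0 -1.2
```

```bash
python3 -m crank '1 -41 -22 11 0 0 -1.2;1 -41 -23 11 0 0 -1.2;1 -40 -24 11 0 0 -1.2;1 -40 -25 11 0 0 -1.2;1 -39 -26 11 0 0 -1.2;1 0 0 0 0 0 0;1 0 0 30 0 0 0;1 0 0 25 0 0 0;1 0 0 12 0 0 0;1 0 0 0 0 0 0'
```

```text
time_s: 23.82
ee_pos: [490.2, -289.0, 73.3]
ee_rot: [-180.0, -0.1, 100.0]
force: [0.5, -0.0, -1.2]
gripper_width: 21.7
gripper_force: 40.0
```

```bash
python3 -m crank '1 0 0 3 0 0 0;1 0 0 2 0 0 0;1 0 0 1 0 0 0;1 0 0 0 0 0 0'
```

```text
time_s: 24.32
ee_pos: [490.0, -289.4, 68.1]
ee_rot: [180.0, 0.0, 100.0]
force: [0.1, 0.7, -0.9]
gripper_width: 22.0
gripper_force: 40.0
```

```bash
python3 -m crank '1 0 0 2 0 0 0;1 0 0 1 0 0 0;1 0 0 1 0 0 0;1 0 0 0.5 0 0 0';python3 -m crank '1 0 0 0.5 0 0 0;1 0 0 0.5 0 0 0;1 0 0 0 0 0 0';python3 -m crank '1 0 0 0.5 0 0 0;1 0 0 0 0 0 0'
```

```text
time_s: 24.82
ee_pos: [489.9, -289.3, 63.3]
ee_rot: [-180.0, -0.0, 100.0]
force: [0.1, -0.4, -0.9]
gripper_width: 21.9
gripper_force: 40.0
time_s: 25.2
ee_pos: [489.9, -289.4, 62.4]
ee_rot: [-180.0, -0.0, 100.0]
force: [0.0, -0.5, -0.8]
gripper_width: 21.9
gripper_force: 40.0
time_s: 25.45
ee_pos: [490.0, -289.4, 61.9]
ee_rot: [180.0, -0.0, 100.0]
force: [0.4, 0.1, -1.1]
gripper_width: 22.1
gripper_force: 40.0
```

```bash
python3 -m crank '1 0 0 0.4 0 0 0;1 0 0 0 0 0 0';python3 -m crank '1 0 0 0.4 0 0 0;1 0 0 0 0 0 0';python3 -m crank '1 0 0 0.4 0 0 0;1 0 0 0 0 0 0'
```

```text
time_s: 25.7
ee_pos: [490.0, -289.4, 61.8]
ee_rot: [180.0, 0.0, 100.0]
force: [-0.8, 0.2, 2.7]
gripper_width: 22.0
gripper_force: 40.0
time_s: 25.95
ee_pos: [490.0, -289.4, 61.8]
ee_rot: [180.0, 0.0, 100.0]
force: [-2.0, 1.2, 5.3]
gripper_width: 22.0
gripper_force: 40.0
time_s: 26.2
ee_pos: [490.0, -289.4, 61.8]
ee_rot: [180.0, 0.0, 100.0]
force: [-1.8, 1.0, 7.1]
gripper_width: 21.6
gripper_force: 40.0
```

On the floor. I'll ease back, loosen the grip, then open.

```bash
python3 -m crank '1 0 0 -0.7 0 0 0;1 0 0 0 0 0 0' 10; python3 -m crank '0.5 0 0 0 0 0 0;0.3 0 0 0 0 0 0;0 0 0 0 0 0 0;-0.5 0 0 0 0 0 0;-1 0 0 0 0 0 0;-1 0 0 0 0 0 0;-1 0 0 0 0 0 0;-1 0 0 0 0 0 0'; python3 -m crank '-1 0 0 -10 0 0 0;-1 0 0 -30 0 0 0;-1 0 0 -40 0 0 0;-1 0 0 -40 0 0 0;-1 0 0 -20 0 0 0;-1 0 0 0 0 0 0;-1 0 0 0 0 0 0'
python3 - <<'E'
from h import *
s=env.state()
im=grab_frame('wrist');cv2.imwrite('pics/w9.png',im);t=grab_frame('top');cv2.imwrite('pics/t9.png',t)
print([(np.round(d['point']),d['p']) for d in models.search_frame('pusher','wrist')][:2],[(np.round(d['point']),d['p']) for d in models.search_frame('blank','top')])
# wood-coloured handle in wrist image near expected spot
hsv=cv2.cvtColor(im,cv2.COLOR_BGR2HSV)
print('w1->w9 tray region mean',cv2.imread('pics/w1.png')[170:300,275:400].mean((0,1)).round(),im[170:300,275:400].mean((0,1)).round())
M=((hsv[...,0]>8)&(hsv[...,0]<25)&(hsv[...,1]>80)).astype('u1')
n,l,st,ce=cv2.connectedComponentsWithStats(M[150:330,240:420])
for i in range(1,n):
    if 150<st[i,4]<3000: print(st[i],ce[i]+[240,150])
E
```

```text
time_s: 26.45
ee_pos: [490.0, -289.4, 61.8]
ee_rot: [180.0, 0.0, 100.0]
force: [-1.3, -0.3, 5.4]
gripper_width: 21.8
gripper_force: 10.0
time_s: 27.45
ee_pos: [490.0, -289.4, 61.4]
ee_rot: [180.0, -0.0, 100.0]
force: [0.2, -0.4, -0.1]
gripper_width: 89.3
gripper_force: 0.0
time_s: 28.32
ee_pos: [489.4, -289.0, 200.6]
ee_rot: [-179.9, -0.1, 100.0]
force: [-0.7, -1.1, -0.6]
gripper_width: 91.0
gripper_force: 0.0
[(array([ 491., -279.,   72.]), 0.82), (array([ 380., -310.,   35.]), 0.71)] [(array([617.,  15.,  42.]), 0.69)]
w1->w9 tray region mean [107. 114. 118.] [102. 114. 124.]
[  66   63   32   43 1284] [321.40031153 234.4376947 ]
```

```bash
python3 -c "
from h import *
print(ray('wrist',(321.4,244),87).round(1))
print(env.job_done())"
```

```text
[ 488.5 -290.7   87. ]
the job is handed in; nothing more can be done
None
```

The job is handed in: the blank lies flush against both stops in the last wrist view (presses of about 6 N and 7 N at the wrist), and the pusher is back in its tray, its upright stance read from camera measurements only.

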